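# Stow the spanner in the slide-in tool dock

## Task

Put the spanner away: it lies half under the black desk riser with only its ring end sticking out. Hang it by its hole on the brass post of the dock's pulled-out blue slide, lying flat in the channel with its jaw pointing out along the blue support tongue, and then push the slide in under the clear hood until it clicks fully home. Leave the mug on its coaster, the bell and the tin where they stand.

Things in the scene. Friction and masses are not known exactly. Their poses are not given: they have to be found in the camera images.
- spanner: Steel spanner 158 long, 8 thick, 120 g. Origin: centre of the 14 mm hole in the ring end, on the underside; +x from jaw to ring end. Ring end 28 wide (x -18 to 18), shank 20 wide (to x -110), jaw head 32 wide (to x -140). Mass centre x -63. Starts half under the riser, only the last 45 to 62 mm at the ring end showing; in the dock fingers fit only round the shank, 60 mm or more from the hole
- spanner_jaw (a point): Tip of the spanner's open jaw, 140 mm from the hole centre, at half thickness (4 mm above the underside).
- riser: Fixed low black steel desk riser, 270 (x) by 130 (y), underside 40 above the desk, top 46; a clear clipboard with paper and spring clip is fixed on it (highest point 59). Side plates only at its x ends (x = -132 and 132), open along both y sides. Origin: centre of its footprint on the desk. The ring end sticks out past its +y edge (y = 65).
- dock: Fixed tool dock. Origin on the desk; +x is the way the slide is pushed in. Black base plate x -115 to 75, y -50 to 50, 8 high. Clear hood over the inner end: roof x 4 to 72, y -50 to 64, z 50 to 54, walls at x = 70 and y = 60; open to -x and to -y, where the shank sticks out. Slide out: the post is clear in front of the hood. Slide in: it is under the roof, with no room to put a spanner on or off.
- carriage (a joint): Blue slide's position (m) along the dock's +x: 0 fully out, 0.080 fully home at its stop. Starts between 0 and 0.025. The post is at dock x = -0.050 + this value, y = 0. Friction about 1.5 N; from 0.061 a spring ball resists with up to about 8 N more, and past 0.0715 it snaps the slide on to 0.080 and holds it.
- post_foot (a point): Foot of the upright brass post, on the slide's floor, 24 above the desk; axes as the dock's. Post 10 in diameter, 22 tall, last 7 tapered. Spanner lies along y, jaw to -y, flat in a channel between blue cheeks 35 apart (x = -17.5 and 17.5), 6 thick, 10 high, from y -45 to 22. A tongue 12 wide, 8 thick, level with the floor, reaches on to y -128 under the shank.
- push_tab (a point): Middle of the outer (-x) face of the orange push tab on the slide, 50 above the desk; axes as the dock's. Tab 50 wide (y), 6 thick, top 60 above the desk, outer face 40 outward (-x) of the post axis. Nothing stands outward of it but the 8 mm high base plate.
- mug: Coral ceramic mug, 80 in diameter, 90 high, handle about 30 out at its own +y side, standing on the coaster. Origin: centre of its underside. Bystander.
- coaster: Round light-wood coaster, 96 in diameter, 8 thick, under the mug. Origin: centre of its underside. Bystander.
- bell: Chrome desk bell, 84 in diameter, 54 high. Origin: centre of its underside. Bystander.
- tin: Silver aluminium tin with a closed hinged lid, 95 (x) by 62 (y), 29 high. Origin: centre of its underside. Bystander.
Things that resemble listed ones, but are neither listed nor needed, are in the scene too. There is more than one size of the spanner; the job needs the smallest.

How it is judged:
By the outcome, as a careful person would: the job done as asked, in the order asked, and still so for the second after the job is handed in, with the robot touching nothing.
It also fails if it takes over 64 s, if anything falls off the work surface, if the arm or the gripper's body presses on something with over 40 N, if the wrist force passes 120 N, or if a joint passes its speed limit or range.

## Robot

A 6-joint arm with a two-finger parallel gripper is mounted at the origin on the work surface. World frame = base frame: x ahead of the robot, y to its left, z up, the work surface at z = 0. Lengths are in m, angles in degrees, forces in N, time in s.
With the tool pointing down it reaches from about 0.35 to 0.875 m from the base axis. Payload 4.2 kg.
Tool frame: the origin (TCP) lies where the fingers leave the gripper's body, on its centre line; the fingertips stand 70 mm ahead of it and the grasp point (between the pads) lies 51 mm ahead of it; z points along the fingers, y is the direction in which the jaws open and shut (so a half turn about z gives the same grasp; the last joint's range is limited). The gripper opens to 87 mm and grips with 3 to 60 N. Pads are 19 mm wide; open, the fingers measure 117 mm over their backs; the gripper's body (75 mm by 190 mm) begins 51 mm behind the grasp point.
Start: joints at [-58.465, 22.042, 0.453, 0, -68.411, -14.817], TCP at [0.18, -0.599, 0.292] pointing down, gripper open.
Joint ranges: [-179.83, 179.83], [-69.29, 118.12], [-61.27, 80.66], [-181.25, 117.63], [-171.15, -9.14], [-177.46, 177.46]. Speed limits (degrees/s): [159.86, 159.86, 180, 180, 180, 180].

## Interface

Orientations are given as a 3x3 rotation matrix whose columns are the frame's x, y, z axes.
In Python, from station import sense, capture, camera_model, finish_job gives the robot as it stands.
- The arm moves only by the shell command python3 -m inch 'ROWS'. ROWS is JSON, a list of rows, each an object with "hand": the closure, from 0 (fully open) to 1 (shut); "slide": the shift along the world's x, y, z in cm, a list of three; "yaw": the turn about the world's z in rad. A call has 1 to 10 rows; each row is the pose to reach, as a shift and turn from the pose commanded when the call began; what a row does not reach only later rows make up. A row lasts 1/8 s, in which the tool goes at most 62.5 mm and 10.7 degrees, less where a joint would pass 70% of its speed; a pose out of reach is approached as far as the arm can. A call with a gripper value outside its range is refused whole. The fingers move at their own pace and stop on an object; the grip force is fixed at half the most. Time passes only in rows, so rows that repeat a pose let the fingers close. It gives the time, the measured TCP pose, the force and the opening at its end, in the units of the state.
- sense(): the state, without advancing time (a new reading comes with each control period).
- capture(name): name is "side" or "top"; returns the picture (400x640x3 uint8, blue, green, red); there is no depth.
- camera_model(name): a dict with "mtx" (3x3 intrinsics, pixels), "xyz" and "orientation" of the camera in the world. Camera axes: x right, y up, looking along -z (the intrinsics and any distortion apply to the point x, -y, -z); pixel columns grow to the right and rows downward; lengths in m; the calibration is good to about 2 mm. A picture is of the moment at which its call begins. camera_model takes no time and is no camera call.
- finish_job(): hands the job in, once; it reports no verdict.
The state is a dict: "time_s": time; "joints": joint angles; "joint_velocities": joint speeds; "effort": joint torques, N m; "tcp_pos": TCP position; "ee_rot": TCP orientation; "wrist_force": force on the tool from outside, world axes, zero at the start; "moment": the same for the moment, N m; "gripper_width": opening from 0.0 (shut) to 1.0 (fully open).
Only numpy, scipy, OpenCV 4.12 (cv2) and the standard library are available. Lean on these libraries where they do the work, as an engineer would, in place of code of your own. Each camera call takes 0.05 s, during which the arm holds its last target. There are 200 camera calls.

## Working session

There is one attempt and no reset: what is moved stays moved. The work goes in short steps, Python scripts to look and compute and a shell command to move; the robot and the scene stay as the last step left them, time stands still between calls to the robot, and variables do not carry over. Pictures are saved under pics/ and viewed, about 8 in all and at most 12, crops included, and the job is handed in when it is done.

```bash
mkdir -p pics; cat > h.py <<'E'
import cv2, numpy as np
from station import sense, capture, camera_model
def ray(n,u,v):
    m=camera_model(n);K=np.array(m['mtx']);R=np.array(m['orientation']);c=np.array(m['xyz'])
    d=np.linalg.solve(K,[u,v,1.]);return c,R@np.array([d[0],-d[1],-d[2]])
def onz(n,u,v,z):
    c,d=ray(n,u,v);return c+d*(z-c[2])/d[2]
def proj(n,p):
    m=camera_model(n);K=np.array(m['mtx']);R=np.array(m['orientation']);q=R.T@(np.array(p)-np.array(m['xyz']))
    a=K@np.array([q[0],-q[1],-q[2]]);return a[:2]/a[2]
def save(n,f,crop=None,s=1):
    i=capture(n)
    if crop: x0,y0,x1,y1=crop;i=i[y0:y1,x0:x1]
    cv2.imwrite('pics/'+f,cv2.resize(i,None,fx=s,fy=s,interpolation=cv2.INTER_CUBIC))
E
python3 - <<'E'
from h import *
for n in('top','side'):
    print(camera_model(n)); i=capture(n); cv2.imwrite(f'pics/{n}0.png',i)
print(sense())
E
```

```text
{'mtx': array([[461.2579956 ,   0.        , 318.95784275],
       [  0.        , 461.2579956 , 197.10089144],
       [  0.        ,   0.        ,   1.        ]]), 'xyz': array([ 0.35070705, -0.03706875,  1.1572361 ]), 'orientation': array([[-0.01663212,  0.99084642, -0.13396543],
       [-0.99962716, -0.01357656,  0.02368996],
       [ 0.02165432,  0.1343095 ,  0.99070281]])}
{'mtx': array([[401.27220887,   0.        , 318.92185852],
       [  0.        , 401.27220887, 202.60869676],
       [  0.        ,   0.        ,   1.        ]]), 'xyz': array([0.43313037, 0.60081603, 0.74542528]), 'orientation': array([[-0.99685019,  0.05257808, -0.05937383],
       [-0.0788887 , -0.73423508,  0.67429624],
       [-0.00814115,  0.67685625,  0.73607019]])}
{'time_s': 0.1, 'joints': array([-5.84676603e+01,  2.20843258e+01,  3.86897905e-01, -2.55281751e-02,
       -6.84127972e+01, -1.48160545e+01]), 'joint_velocities': array([ 0.01589724, -0.00073105,  0.18177732,  0.13780661,  0.04063263,
       -0.03084016]), 'effort': array([ 5.39441191e-05, -3.91690314e+01,  1.87935251e+01,  4.23195317e+00,
        1.34420127e-02, -6.97258793e-05]), 'tcp_pos': array([ 0.17966409, -0.59818322,  0.29128486]), 'ee_rot': array([[-9.57788001e-01, -2.87474726e-01, -6.52958930e-04],
       [-2.87475453e-01,  9.57786207e-01,  1.85637312e-03],
       [ 9.17347031e-05,  1.96572156e-03, -9.99998064e-01]]), 'wrist_force': array([-0.25634632, -0.04693112,  0.41912626]), 'moment': array([ 0.00309085,  0.05786582, -0.0289467 ]), 'gripper_width': 1.001667695991429}
```

View pics/top0.png

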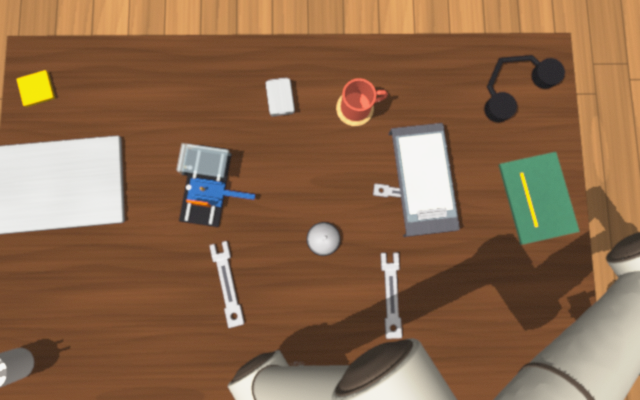

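View pics/side0.png

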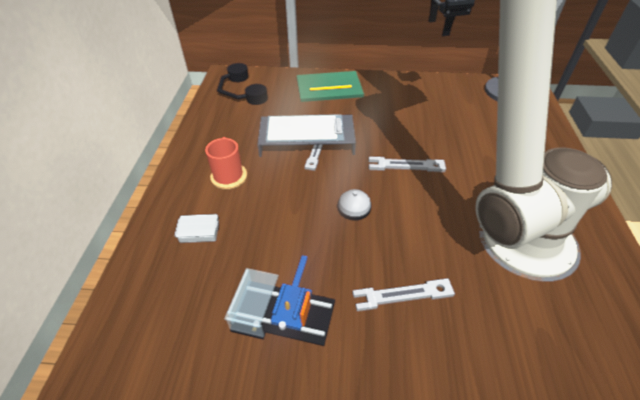

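The top view shows the target spanner's ring end at about (382,190), sticking out left of the riser at (425,180). The dock is at (205,190) with its tongue tip at (255,197), its hood at (205,160) and the orange tab at (197,205). The two other spanners, at (228,285) and (391,295), are the larger lookalikes. The side view agrees. Next I'll take enlarged crops to measure from.

```bash
python3 - <<'E'
from h import *
t=cv2.imread('pics/top0.png');s=cv2.imread('pics/side0.png')
a=cv2.resize(t[135:235,165:265],None,fx=4,fy=4,interpolation=cv2.INTER_CUBIC)
b=cv2.resize(t[150:225,360:460],None,fx=4,fy=3.99,interpolation=cv2.INTER_CUBIC)
c=cv2.resize(s[250:350,220:345],None,fx=4,fy=4,interpolation=cv2.INTER_CUBIC)[:, :400]
d=cv2.resize(s[110:185,260:360],None,fx=4,fy=4,interpolation=cv2.INTER_CUBIC)
out=np.zeros((700,800,3),np.uint8)
out[:400,:400]=a;out[400:700,:400]=b[:300] if b.shape[0]>=300 else cv2.resize(b,(400,300));out[:400,400:]=c;out[400:,400:]=d
cv2.imwrite('pics/crops.png',cv2.resize(out,(686,600)))
# masks
for n,im in(('top',t),('side',s)):
    h=cv2.cvtColor(im,cv2.COLOR_BGR2HSV)
    for nm,lo,hi,z in(('blue',(100,120,40),(125,255,255),.024),('orange',(5,190,150),(14,255,255),.055)):
        m=cv2.inRange(h,lo,hi)
        roi=np.zeros_like(m)
        if n=='top': roi[135:235,165:265]=1
        else: roi[240:350,220:345]=1
        m*=roi
        k,l,st,ce=cv2.connectedComponentsWithStats(m)
        for j in range(1,k):
            if st[j,4]>8:
                p=np.argwhere(l==j)[:,::-1]
                r=cv2.minAreaRect(p.astype(np.float32))
                print(n,nm,st[j],ce[j].round(1),onz(n,*ce[j],z).round(4),'box',[onz(n,*q,z).round(3)[:2].tolist() for q in cv2.boxPoints(r)])
E
```

```text
top blue [187 178  68  29 914] [212.4 191.3] [0.522  0.1989 0.024 ] box [[0.501, 0.264], [0.564, 0.253], [0.529, 0.092], [0.467, 0.104]]
top orange [190 201  18   5  23] [198.9 203.6] [0.488  0.2242 0.055 ] box [[0.489, 0.246], [0.495, 0.246], [0.489, 0.204], [0.483, 0.205]]
side blue [ 271  256   37   74 1167] [290.  301.2] [0.5277 0.2102 0.024 ] box [[0.561, 0.261], [0.558, 0.092], [0.491, 0.102], [0.502, 0.268]]
side orange [301 293   8  32  96] [305.1 309.7] [0.4931 0.2424 0.055 ] box [[0.502, 0.27], [0.495, 0.206], [0.485, 0.208], [0.493, 0.271]]
```

View pics/crops.png

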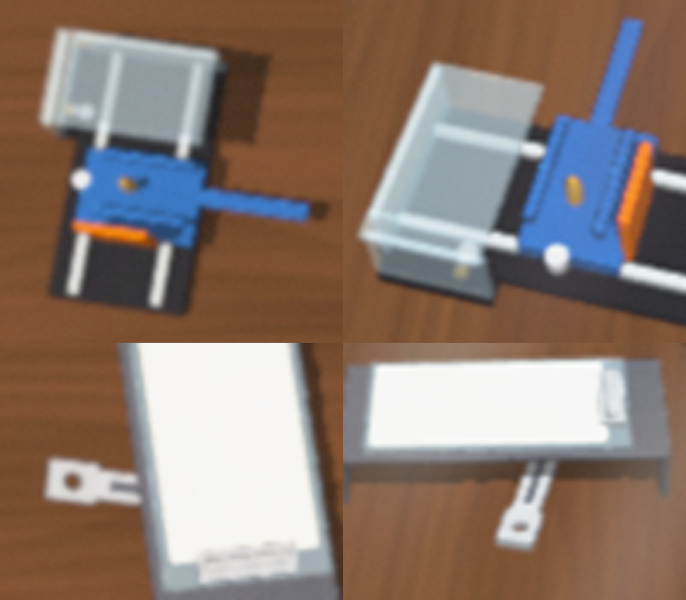

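```bash
cat > m.py <<'E'
from h import *
t=cv2.imread('pics/top0.png');s=cv2.imread('pics/side0.png')
hs={n:cv2.cvtColor(i,cv2.COLOR_BGR2HSV) for n,i in(('top',t),('side',s))}
def mask(n,lo,hi,b):
    m=cv2.inRange(hs[n],lo,hi);r=np.zeros_like(m);r[b[1]:b[3],b[0]:b[2]]=1;return m*r
def tri(a,b):
    (c1,d1),(c2,d2)=ray('top',*a),ray('side',*b);d1/=np.linalg.norm(d1);d2/=np.linalg.norm(d2)
    k=np.linalg.lstsq(np.c_[d1,-d2],c2-c1,rcond=None)[0];p,q=c1+k[0]*d1,c2+k[1]*d2
    return ((p+q)/2).round(4),np.linalg.norm(p-q).round(4)
B=((100,120,40),(125,255,255))
for n,b in(('top',(228,180,252,210)),('side',(290,262,306,280))):
    p=np.argwhere(mask(n,*B,b))[:,::-1]
    if n=='top': k=[(x,p[p[:,0]==x,1].mean()) for x in np.unique(p[:,0])]
    else: k=[(p[p[:,1]==y,0].mean(),y) for y in np.unique(p[:,1])]
    w=np.array([onz(n,*q,.024)[:2] for q in k]);f=np.polyfit(w[:,1],w[:,0],1)
    print(n,'tongue slope dx/dy',f[0].round(4),'x at y=.15',np.polyval(f,.15).round(4),'x at y=.24',np.polyval(f,.24).round(4),'ang',np.degrees(np.arctan(f[0])).round(2))
tt=np.array([255,197]);
for n,b in(('top',(195,180,212,196)),('side',(295-15,295,312-10,315))):
    m=mask(n,(8,70,40),(35,255,255),b);p=np.argwhere(m)[:,::-1]
    print(n,'brass',len(p),p.mean(0).round(1),p.min(0),p.max(0))
    print('\n'.join(' '.join('#' if m[y,x] else '.' for x in range(b[0],b[2])) for y in range(b[1],b[3])))
# spanner
for n,b in(('top',(368,178,402,204)),('side',(300,144,326,172))):
    m=mask(n,(0,0,120),(180,60,255),b)
    g=cv2.cvtColor({'top':t,'side':s}[n],cv2.COLOR_BGR2GRAY)
    print(n);print('\n'.join(f'{y} '+' '.join('%3d'%g[y,x] for x in range(b[0],b[2])) for y in range(b[1],b[3])))
print(tri((381,190.6),(311.6,163.7)))
E
python3 m.py
```

```text
top tongue slope dx/dy 0.1644 x at y=.15 0.5164 x at y=.24 0.5312 ang 9.34
side tongue slope dx/dy 0.1684 x at y=.15 0.5193 x at y=.24 0.5344 ang 9.56
top brass 8 [201.6 188.2] [200 187] [203 189]
. . . . . . . . . . . . . . . . .
. . . . . . . . . . . . . . . . .
. . . . . . . . . . . . . . . . .
. . . . . . . . . . . . . . . . .
. . . . . . . . . . . . . . . . .
. . . . . . . . . . . . . . . . .
. . . . . . . . . . . . . . . . .
. . . . . . # . . . . . . . . . .
. . . . . # # # # . . . . . . . .
. . . . . . # # # . . . . . . . .
. . . . . . . . . . . . . . . . .
. . . . . . . . . . . . . . . . .
. . . . . . . . . . . . . . . . .
. . . . . . . . . . . . . . . . .
. . . . . . . . . . . . . . . . .
. . . . . . . . . . . . . . . . .
side brass 26 [289.  306.2] [285 302] [301 314]
. . . . . . . . . . . . . . . . . . . . . .
. . . . . . . . . . . . . . . . . . . . . .
. . . . . . . . . . . . . . . . . . . . . .
. . . . . . . . . . . . . . . . . . . . . .
. . . . . . . . . . . . . . . . . . . . . .
. . . . . . . . . . . . . . . . . . . . . .
. . . . . . . . . . . . . . . . . . . . . .
. .
[... 6598 characters left out ...]
 93  91  93  99 133 192 223 225 225 225 225 226 228 229 226 198 142 102  91  94  97  97  98  97  97  95
167  92  94  94  99 124 161 183 190 195 203 211 217 222 223 218 178 126  99  92  94  97  97  97  96  96  98
168  92  93  93  97 116 139 154 158 161 166 171 177 184 188 176 143 108  95  92  95  97  97  98  98  98  99
169  93  93  93  94 101 112 119 125 129 136 142 149 153 155 145 122 101  93  93  95  98  98  98 100  99 100
170  92  92  94  94  95  95  97  98 101 106 110 115 119 122 121 109  98  94  94  96  98  96  98 100 102 101
171  92  92  93  94  93  92  92  94  93  95  96  96  98  99 100  99  96  94  94  96  98  99  99 100 100  99
(array([ 0.5229, -0.2224,  0.0035]), np.float64(0.0034))
```

```bash
cat >> h.py <<'E'
def tri(a,b):
    (c1,d1),(c2,d2)=ray('top',*a),ray('side',*b);d1/=np.linalg.norm(d1);d2/=np.linalg.norm(d2)
    k=np.linalg.lstsq(np.c_[d1,-d2],c2-c1,rcond=None)[0];p,q=c1+k[0]*d1,c2+k[1]*d2
    return ((p+q)/2).round(4),np.linalg.norm(p-q).round(4)
E
python3 - <<'E'
from h import *
print('hole z8',onz('top',380.7,189.9,.008),onz('side',311.4,163.5,.008))
print('edge bottom ring',onz('top',375,195,.008),onz('top',384,196.3,.008),'shank',onz('top',389,195.5,.008),onz('top',398,196.5,.008))
print('mid',onz('top',376,189.6,.008),onz('top',396,192,.008))
print('side mid ring/shank',onz('side',310.7,165,.008),onz('side',316,151,.008))
print('riser edge',onz('top',398.5,190,.046), onz('side',315,147.5,.04))
print('posttop',onz('top',201,188.2,.046),onz('side',287,302.3,.046),tri((201,188.2),(287,302.3)))
print('foot', onz('side',288,309,.024),onz('top',205,188,.024))
t=cv2.imread('pics/top0.png');s=cv2.imread('pics/side0.png')
B=((100,120,40),(125,255,255))
for n,i in(('top',t[:,:265]),('side',s[240:])):
    p=np.argwhere(cv2.inRange(cv2.cvtColor(i,cv2.COLOR_BGR2HSV),*B))[:,::-1]+([0,0] if n=='top' else [0,240])
    w=np.array([onz(n,*q,.024)[:2] for q in p]);w=w[(w[:,1]<.3)&(w[:,1]>.05)]
    j=w[w[:,1]<w[:,1].min()+.006].mean(0);print(n,'tongue tip ymin',w[:,1].min(),j)
    d=np.array([.164,.9866]);print(' post est from tip', j+d*(.128-.003))
E
```

```text
hole z8 [ 0.5223364  -0.22094049  0.008     ] [ 0.52469258 -0.21853267  0.008     ]
edge bottom ring [ 0.50952063 -0.20606275  0.008     ] [ 0.50589976 -0.22872678  0.008     ] shank [ 0.50776445 -0.24146268  0.008     ] [ 0.50490572 -0.26417042  0.008     ]
mid [ 0.52326201 -0.20905199  0.008     ] [ 0.51645166 -0.25955119  0.008     ]
side mid ring/shank [ 0.52604142 -0.21230647  0.008     ] [ 0.51653018 -0.27205319  0.008     ]
riser edge [ 0.51583076 -0.25852687  0.046     ] [ 0.51687444 -0.24867802  0.04      ]
posttop [0.52666553 0.22203187 0.046     ] [0.53036205 0.22492556 0.046     ] (array([0.5291, 0.223 , 0.042 ]), np.float64(0.0036))
foot [0.52952823 0.22741192 0.024     ] [0.53051913 0.21733128 0.024     ]
top tongue tip ymin 0.0964510606846252 [0.50893489 0.09930161]
 post est from tip [0.52943489 0.22262661]
side tongue tip ymin 0.09951111162129855 [0.51206005 0.10254989]
 post est from tip [0.53256005 0.22587489]
```

```bash
python3 -m inch '[{"hand":0.3,"slide":[34.4,37.8,-14],"yaw":1.14},{"hand":0.3,"slide":[34.4,37.8,-14],"yaw":1.14},{"hand":0.3,"slide":[34.4,37.8,-14],"yaw":1.14},{"hand":0.3,"slide":[34.4,37.8,-14],"yaw":1.14},{"hand":0.3,"slide":[34.4,37.8,-14],"yaw":1.14},{"hand":0.3,"slide":[34.4,37.8,-14],"yaw":1.14},{"hand":0.3,"slide":[34.4,37.8,-14],"yaw":1.14},{"hand":0.3,"slide":[34.4,37.8,-14],"yaw":1.14},{"hand":0.3,"slide":[34.4,37.8,-14],"yaw":1.14},{"hand":0.3,"slide":[34.4,37.8,-14],"yaw":1.14}]'
python3 - <<'E'
from h import *
s=sense();print(s['time_s'],s['tcp_pos'],s['ee_rot'].round(3),s['joints'],s['gripper_width'])
E
```

```text
time_s: 1.35
tcp_pos: [0.5246, -0.2188, 0.151]
ee_rot: [[-0.135, -0.991, -0.002], [-0.991, 0.135, 0.0], [-0.0, 0.002, -1.0]]
wrist_force: [-0.5, -0.6, -0.3]
gripper_width: 0.697
1.35 [ 0.5245937  -0.21882152  0.15099363] [[-0.135 -0.991 -0.002]
 [-0.991  0.135  0.   ]
 [-0.     0.002 -1.   ]] [-6.31826824e+00  2.46978236e+01 -1.80013649e+01 -1.30757597e-02
 -4.74244874e+01 -1.45163423e+00] 0.6967312237847942
```

```bash
python3 -m inch '[{"hand":0.3,"slide":[0,0,-4],"yaw":0},{"hand":0.3,"slide":[0,0,-7],"yaw":0},{"hand":0.3,"slide":[0,0,-7.9],"yaw":0},{"hand":0.3,"slide":[0,0,-7.9],"yaw":0},{"hand":1,"slide":[0,0,-7.9],"yaw":0},{"hand":1,"slide":[0,0,-7.9],"yaw":0},{"hand":1,"slide":[0,0,-7.9],"yaw":0},{"hand":1,"slide":[0,0,-7.9],"yaw":0},{"hand":1,"slide":[0,0,-7.9],"yaw":0},{"hand":1,"slide":[0,0,-7.9],"yaw":0}]'
```

```text
time_s: 2.6
tcp_pos: [0.524, -0.2205, 0.0736]
ee_rot: [[-0.138, -0.99, 0.0], [-0.99, 0.138, -0.0], [0.0, -0.0, -1.0]]
wrist_force: [-1.2, -0.3, 2.2]
gripper_width: 0.316
```

```bash
python3 -m inch '[{"hand":1,"slide":[0.3,2,0.1],"yaw":0},{"hand":1,"slide":[0.6,4,0.1],"yaw":0},{"hand":1,"slide":[0.9,6.5,0.1],"yaw":0},{"hand":1,"slide":[1.3,9,0.1],"yaw":0},{"hand":1,"slide":[1.6,11.5,0.1],"yaw":0},{"hand":1,"slide":[2.0,14,0.1],"yaw":0},{"hand":1,"slide":[2.2,16,0.1],"yaw":0},{"hand":1,"slide":[2.2,16,0],"yaw":0},{"hand":0.5,"slide":[2.2,16,0],"yaw":0},{"hand":0.5,"slide":[2.2,16,0],"yaw":0}]'
python3 -m inch '[{"hand":0.5,"slide":[0,0,1],"yaw":0},{"hand":0.5,"slide":[0,0,5],"yaw":0},{"hand":0.5,"slide":[0,0,10],"yaw":0},{"hand":0.5,"slide":[-5,0,15],"yaw":0},{"hand":0.5,"slide":[-11,0,16],"yaw":0},{"hand":0.5,"slide":[-16,0,16],"yaw":0},{"hand":0.5,"slide":[-16,0,16],"yaw":0}]'
python3 - <<'E'
from h import *
t=capture('top');s=capture('side')
cv2.imwrite('pics/t1.png',t);cv2.imwrite('pics/s1.png',s)
a=cv2.resize(t[130:250,250:430],(720,480));b=cv2.resize(s[120:260,240:420],(720,560))
cv2.imwrite('pics/c1.png',cv2.resize(np.hstack([a,b[:480]]),None,fx=.55,fy=.55))
E
```

```text
time_s: 3.85
tcp_pos: [0.5455, -0.0612, 0.0732]
ee_rot: [[-0.139, -0.99, -0.001], [-0.99, 0.139, -0.0], [0.0, 0.0, -1.0]]
wrist_force: [0.8, -0.6, -0.2]
gripper_width: 0.453
time_s: 4.72
tcp_pos: [0.3817, -0.0615, 0.2339]
ee_rot: [[-0.139, -0.99, 0.0], [-0.99, 0.139, 0.001], [-0.001, -0.0, -1.0]]
wrist_force: [1.2, 0.6, 1.4]
gripper_width: 0.498
```

View pics/c1.png

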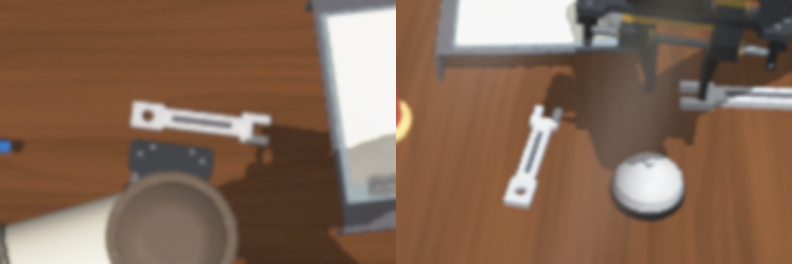

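The spanner is clear of the riser. In the top view its hole is at about (317,182) and its jaw at about (370,190). In the side view the hole is at about (297,206).

```bash
cat > meas.py <<'E'
from h import *
def span(n,img,box,z,thr=140):
    x0,y0,x1,y1=box;h=cv2.cvtColor(img,cv2.COLOR_BGR2HSV)
    m=cv2.inRange(h,(0,0,thr),(180,70,255))[y0:y1,x0:x1]
    k,l,st,ce=cv2.connectedComponentsWithStats(m);j=1+np.argmax(st[1:,4]);m=(l==j).astype(np.uint8)
    c,hi=cv2.findContours(m,cv2.RETR_CCOMP,cv2.CHAIN_APPROX_NONE)
    g=255.-cv2.cvtColor(img,cv2.COLOR_BGR2GRAY)[y0:y1,x0:x1]
    holes=[]
    for q,hh in zip(c,hi[0]):
        if hh[3]>=0:
            f=np.zeros_like(m);cv2.drawContours(f,[q],-1,1,-1);f=cv2.dilate(f,None)
            w=f*np.clip(g-40,0,None);Y,X=np.mgrid[:m.shape[0],:m.shape[1]]
            holes.append((len(q),(X*w).sum()/w.sum()+x0,(Y*w).sum()/w.sum()+y0))
    p=np.argwhere(m)[:,::-1]+[x0,y0]
    W=np.array([onz(n,*a,z)[:2] for a in p]);mu=W.mean(0);u,_,vt=np.linalg.svd(W-mu,full_matrices=False)
    d=vt[0]*np.sign(vt[0][1]);e=(W-mu)@d
    print(n,'area',st[j,4],'dir',d.round(4),'len',np.ptp(e).round(4),'ring tip',(mu+d*e.max()).round(4))
    for q in holes: print('  hole',np.round(q,1),onz(n,q[1],q[2],z).round(4))
E
python3 - <<'E'
from meas import *
span('top',cv2.imread('pics/t1.png'),(300,170,380,202),.008)
span('side',cv2.imread('pics/s1.png'),(280,160,320,220),.008)
E
```

```text
top area 602 dir [0.1078 0.9942] len 0.1594 ring tip [ 0.5456 -0.0401]
  hole [ 51.  341.3 185. ] [ 0.5363 -0.1215  0.008 ]
  hole [ 14.  316.7 182.1] [ 0.5443 -0.0596  0.008 ]
side area 517 dir [0.1146 0.9934] len 0.1694 ring tip [ 0.55   -0.0337]
  hole [  4.  296.1 206.6] [ 0.5478 -0.0574  0.008 ]
  hole [  4.  300.  194.9] [ 0.5428 -0.0977  0.008 ]
```

```bash
python3 -m inch '[{"hand":0.5,"slide":[5,-3,-1],"yaw":0},{"hand":0.5,"slide":[10,-5,-3],"yaw":0},{"hand":0.5,"slide":[15,-6.9,-6],"yaw":0},{"hand":0.5,"slide":[15,-6.9,-8],"yaw":0},{"hand":0.5,"slide":[15,-6.9,-12],"yaw":0},{"hand":0.5,"slide":[15,-6.9,-15],"yaw":0},{"hand":0.5,"slide":[15,-6.9,-16.1],"yaw":0},{"hand":0.5,"slide":[15,-6.9,-16.1],"yaw":0},{"hand":1,"slide":[15,-6.9,-16.1],"yaw":0},{"hand":1,"slide":[15,-6.9,-16.1],"yaw":0}]'
python3 -m inch '[{"hand":1,"slide":[0,0,0],"yaw":0},{"hand":1,"slide":[0,0,0],"yaw":0},{"hand":1,"slide":[0,0,0],"yaw":0},{"hand":1,"slide":[0,0,0],"yaw":0}]'
```

```text
time_s: 6.08
tcp_pos: [0.5364, -0.1296, 0.0728]
ee_rot: [[-0.139, -0.99, 0.001], [-0.99, 0.139, 0.0], [-0.0, -0.001, -1.0]]
wrist_force: [-0.1, 0.1, -0.4]
gripper_width: 0.349
time_s: 6.58
tcp_pos: [0.5361, -0.1296, 0.0726]
ee_rot: [[-0.138, -0.99, 0.001], [-0.99, 0.138, -0.0], [0.0, -0.001, -1.0]]
wrist_force: [0.9, -0.6, 2.6]
gripper_width: 0.221
```

```bash
python3 -m inch '[{"hand":1,"slide":[0,0,2],"yaw":0},{"hand":1,"slide":[0,0,5],"yaw":0},{"hand":1,"slide":[0,3,7.5],"yaw":-0.01},{"hand":1,"slide":[-0.3,8,7.5],"yaw":-0.026},{"hand":1,"slide":[-0.6,13,7.5],"yaw":-0.026},{"hand":1,"slide":[-1.0,18,7.5],"yaw":-0.026},{"hand":1,"slide":[-1.5,23,7.5],"yaw":-0.026},{"hand":1,"slide":[-1.8,27,7.5],"yaw":-0.026},{"hand":1,"slide":[-1.8,28.2,7.5],"yaw":-0.026},{"hand":1,"slide":[-1.8,28.2,7.5],"yaw":-0.026}]'
python3 -m inch '[{"hand":1,"slide":[0,0,0],"yaw":0},{"hand":1,"slide":[0,0,0],"yaw":0}]'
python3 - <<'E'
from h import *
t=capture('top');s=capture('side')
cv2.imwrite('pics/t2.png',t);cv2.imwrite('pics/s2.png',s)
a=cv2.resize(t[135:235,165:285],(720,600),interpolation=cv2.INTER_CUBIC);b=cv2.resize(s[240:340,220:340],(720,600),interpolation=cv2.INTER_CUBIC)
cv2.imwrite('pics/c2.png',cv2.resize(np.hstack([a,b]),None,fx=.55,fy=.55))
P=np.array([.53,.2235,0])
for n in('top','side'):print(n,'post top',proj(n,P+[0,0,.046]).round(1),'hole expected (z.083)',proj(n,P+[0,0,.083]).round(1))
E
```

```text
time_s: 7.82
tcp_pos: [0.5174, 0.1526, 0.1468]
ee_rot: [[-0.163, -0.987, -0.001], [-0.987, 0.163, -0.001], [0.001, 0.001, -1.0]]
wrist_force: [-0.5, -1.3, -1.7]
gripper_width: 0.224
time_s: 8.07
tcp_pos: [0.5178, 0.1512, 0.1471]
ee_rot: [[-0.166, -0.986, -0.001], [-0.986, 0.166, -0.0], [0.0, 0.0, -1.0]]
wrist_force: [-0.1, -0.8, -1.3]
gripper_width: 0.225
top post top [200.4 186.8] hole expected (z.083) [196.7 184.4]
side post top [287.3 301.6] hole expected (z.083) [286.  291.8]
```

View pics/c2.png

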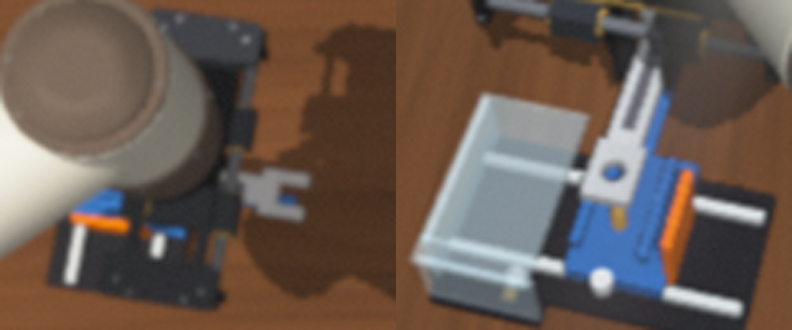

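Side view: the ring's hole is at about (285.8,292.1), right above the post top at about (287.5,302.5), and the shank runs parallel to the tongue. I'll lower it to just above the post tip and measure again.

```bash
python3 -m inch '[{"hand":1,"slide":[0,0.1,-1],"yaw":0},{"hand":1,"slide":[0,0.1,-2.2],"yaw":0},{"hand":1,"slide":[0,0.1,-2.2],"yaw":0},{"hand":1,"slide":[0,0.1,-2.2],"yaw":0}]'
python3 - <<'E'
from meas import *
t=capture('top');s=capture('side')
cv2.imwrite('pics/t3.png',t);cv2.imwrite('pics/s3.png',s)
z=sense()['tcp_pos'][2]-.0726;print('underside',z)
s2=cv2.imread('pics/s2.png')
span('side',s2,(275,250,302,303),.083,110)
span('side',s,(275,250,302,306),z+.008,110)
b=cv2.resize(s[250:330,240:340],(750,600),interpolation=cv2.INTER_CUBIC)
cv2.imwrite('pics/c3.png',b)
s0=cv2.imread('pics/side0.png')
g=s0[298:313,280:296,2].astype(int)-s0[298:313,280:296,0]
print(g)
E
```

```text
time_s: 8.68
tcp_pos: [0.5179, 0.1535, 0.125]
ee_rot: [[-0.164, -0.986, -0.0], [-0.986, 0.164, -0.0], [0.0, 0.0, -1.0]]
wrist_force: [0.3, 0.5, -0.8]
gripper_width: 0.227
underside 0.05286708104116894
side area 603 dir [0.147  0.9891] len 0.1097 ring tip [0.5345 0.2441]
  hole [ 15.  285.6 291.8] [0.5308 0.2234 0.083 ]
side area 526 dir [0.1527 0.9883] len 0.1055 ring tip [0.534  0.2418]
  hole [ 17.  286.3 298.6] [0.5307 0.2253 0.0609]
[[-121 -105 -121 -132 -132 -131 -131 -130 -130 -126 -125 -124 -123 -122
  -120 -123]
 [-114 -118 -131 -133 -132 -133 -133 -132 -131 -127 -126 -125 -123 -122
  -121 -121]
 [-111 -125 -134 -135 -133 -119 -100 -102 -121 -128 -126 -124 -122 -122
  -121 -120]
 [-109 -126 -136 -135 -117  -53   12    6  -57 -112 -125 -125 -123 -122
  -121 -122]
 [-119 -132 -138 -130  -79   25  100  104   34  -61 -117 -126 -124 -124
  -122 -122]
 [-124 -136 -137 -126  -57   52  116  124   83  -13  -95 -124 -123 -124
  -124 -120]
 [-128 -135 -137 -124  -54   50  106  119   95   14  -79 -120 -125 -125
  -124 -119]
 [-133 -136 -137 -125  -64   34   97  110   94   22  -70 -119 -126 -124
  -122 -118]
 [-138 -138 -137 -128  -74   22   89  106   96   31  -64 -119 -126 -125
  -120 -113]
 [-137 -136 -135 -132  -89    4   80  103   95   35  -60 -118 -126 -125
  -121 -115]
 [-136 -137 -135 -135 -107  -27   57   93   75    7  -77 -121 -128 -126
  -121 -117]
 [-137 -135 -134 -133 -124  -77  -13   26    6  -57 -108 -128 -129 -126
  -118 -119]
 [-137 -136 -134 -134 -133 -121  -97  -81  -88 -111 -127 -128 -129 -123
  -115 -121]
 [-137 -134 -134 -134 -133 -131 -131 -128 -128 -128 -128 -130 -126 -108
  -104 -122]
 [-135 -134 -133 -135 -133 -132 -132 -133 -131 -130 -129 -129 -122 -104
  -109 -129]]
```

View pics/c3.png

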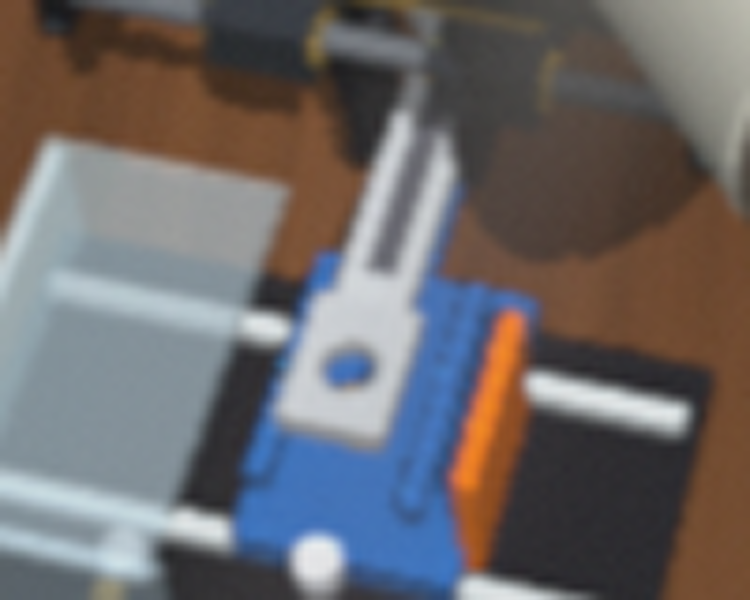

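```bash
python3 -m inch '[{"hand":1,"slide":[0,-0.1,0],"yaw":0},{"hand":1,"slide":[0,-0.1,-0.5],"yaw":0},{"hand":1,"slide":[0,-0.1,-0.8],"yaw":0},{"hand":1,"slide":[0,-0.1,-1.1],"yaw":0},{"hand":1,"slide":[0,-0.1,-1.1],"yaw":0},{"hand":1,"slide":[0,-0.1,-1.1],"yaw":0}]'
python3 - <<'E'
from meas import *
s=sense();print(s['tcp_pos'],s['wrist_force'],s['moment'])
i=capture('side');cv2.imwrite('pics/s4.png',i);z=s['tcp_pos'][2]-.0726;print(z)
span('side',i,(275,250,302,310),z+.008,110)
cv2.imwrite('pics/c4.png',cv2.resize(i[255:325,250:330],(640,560),interpolation=cv2.INTER_CUBIC))
E
```

```text
time_s: 9.52
tcp_pos: [0.5179, 0.1525, 0.1143]
ee_rot: [[-0.164, -0.986, 0.0], [-0.986, 0.164, -0.0], [0.0, -0.0, -1.0]]
wrist_force: [0.0, -1.2, -1.4]
gripper_width: 0.223
[0.51787074 0.15246896 0.11426031] [ 0.02887246 -1.18086447 -1.36578091] [-0.00232109  0.07710254  0.03282261]
0.041660310331211536
side area 551 dir [0.1501 0.9887] len 0.108 ring tip [0.5341 0.2438]
  hole [  8.  286.5 301.8] [0.5309 0.226  0.0497]
  hole [  4.  284.5 301. ] [0.5351 0.2245 0.0497]
  hole [ 13.  287.1 300.3] [0.5303 0.2227 0.0497]
```

View pics/c4.png

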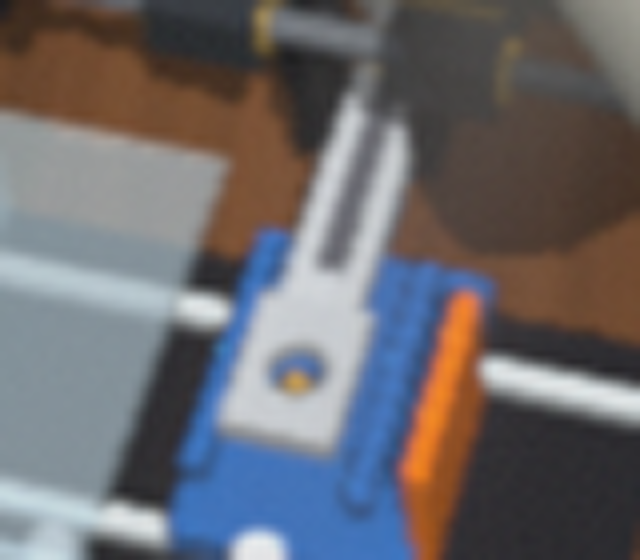

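The brass post tip now shows inside the hole at crop (297,382), and there is no contact force. I'll go down to the channel floor.

```bash
python3 -m inch '[{"hand":1,"slide":[0,0,-0.3],"yaw":0},{"hand":1,"slide":[0,0,-0.6],"yaw":0},{"hand":1,"slide":[0,0,-0.9],"yaw":0},{"hand":1,"slide":[0,0,-1.2],"yaw":0},{"hand":1,"slide":[0,0,-1.5],"yaw":0},{"hand":1,"slide":[0,0,-1.5],"yaw":0}]'
python3 - <<'E'
from meas import *
s=sense();print(s['tcp_pos'],s['wrist_force'],s['moment'],s['tcp_pos'][2]-.0726)
i=capture('side');cv2.imwrite('pics/s5.png',i)
cv2.imwrite('pics/c5.png',cv2.resize(i[255:325,250:330],(640,560),interpolation=cv2.INTER_CUBIC))
E
```

```text
time_s: 10.32
tcp_pos: [0.5177, 0.1524, 0.0989]
ee_rot: [[-0.164, -0.986, -0.001], [-0.986, 0.164, -0.0], [0.0, 0.0, -1.0]]
wrist_force: [-0.1, -0.5, -1.6]
gripper_width: 0.216
[0.51768716 0.15236013 0.0989384 ] [-0.05012383 -0.52896323 -1.6424456 ] [-0.00280915  0.11077741 -0.02712807] 0.02633840231631024
```

View pics/c5.png

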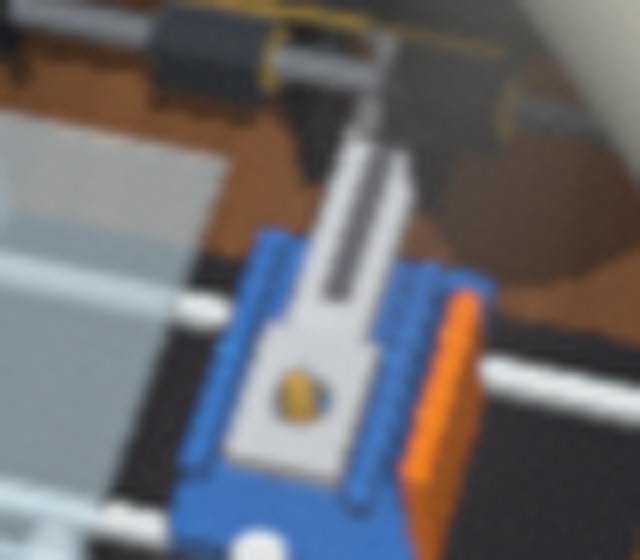

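The post is through the hole and the ring sits between the cheeks. I'll lower the last 2 mm, release and lift away.

```bash
python3 -m inch '[{"hand":1,"slide":[0,0,-0.2],"yaw":0},{"hand":1,"slide":[0,0,-0.25],"yaw":0},{"hand":0.6,"slide":[0,0,-0.25],"yaw":0},{"hand":0.6,"slide":[0,0,-0.25],"yaw":0},{"hand":0.6,"slide":[0,0,-0.25],"yaw":0},{"hand":0.6,"slide":[0,0,1],"yaw":0},{"hand":0.6,"slide":[0,0,3],"yaw":0},{"hand":0.6,"slide":[0,0,6],"yaw":0},{"hand":0.6,"slide":[0,0,8],"yaw":0},{"hand":0.6,"slide":[0,0,8],"yaw":0}]'
```

```text
time_s: 11.62
tcp_pos: [0.5187, 0.153, 0.1817]
ee_rot: [[-0.164, -0.986, 0.005], [-0.986, 0.164, 0.003], [-0.003, -0.004, -1.0]]
wrist_force: [0.1, -0.4, 0.1]
gripper_width: 0.397
```

```bash
python3 -m inch '[{"hand":1,"slide":[-4,4,0],"yaw":0},{"hand":1,"slide":[-7.2,8.5,0],"yaw":0},{"hand":1,"slide":[-7.2,8.5,0],"yaw":0},{"hand":1,"slide":[-7.2,8.5,-3],"yaw":0},{"hand":1,"slide":[-7.2,8.5,-6],"yaw":0},{"hand":1,"slide":[-7.2,8.5,-7],"yaw":0},{"hand":1,"slide":[-7.2,8.5,-7],"yaw":0},{"hand":1,"slide":[-7.2,8.5,-7],"yaw":0}]'
python3 - <<'E'
from meas import *
i=capture('side');cv2.imwrite('pics/s6.png',i)
cv2.imwrite('pics/c6.png',cv2.resize(i[245:345,220:340],(720,600),interpolation=cv2.INTER_CUBIC))
E
```

```text
time_s: 12.62
tcp_pos: [0.4465, 0.2377, 0.1101]
ee_rot: [[-0.164, -0.986, 0.001], [-0.986, 0.164, 0.001], [-0.001, -0.001, -1.0]]
wrist_force: [-0.5, 0.4, -0.1]
gripper_width: 0.007
```

View pics/c6.png

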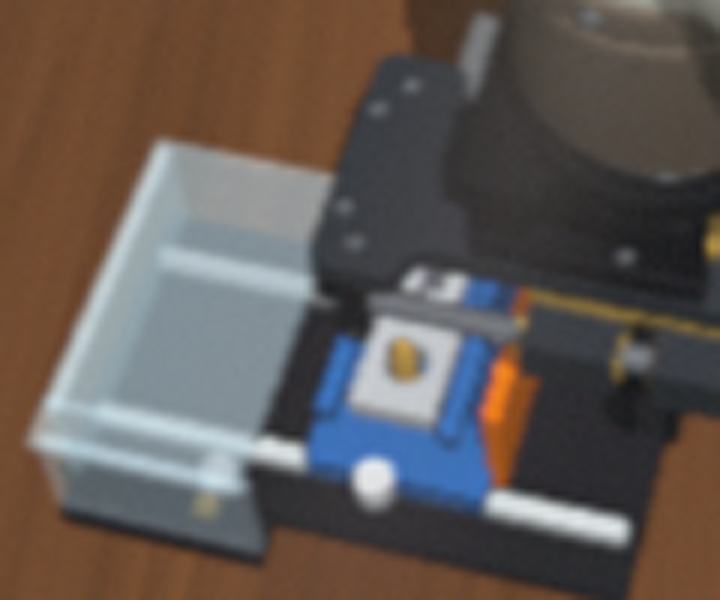

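The spanner lies flat in the channel with the post through its hole at crop (405,358), and the closed fingers stand outward of the orange tab. Next I push along the dock's +x, direction (0.986, -0.165).

```bash
python3 -m inch '[{"hand":1,"slide":[1.5,-0.25,0],"yaw":0},{"hand":1,"slide":[2.4,-0.4,0],"yaw":0},{"hand":1,"slide":[3.2,-0.53,0],"yaw":0},{"hand":1,"slide":[3.9,-0.65,0],"yaw":0},{"hand":1,"slide":[4.5,-0.75,0],"yaw":0},{"hand":1,"slide":[5.0,-0.83,0],"yaw":0},{"hand":1,"slide":[5.5,-0.92,0],"yaw":0},{"hand":1,"slide":[6.0,-1.0,0],"yaw":0},{"hand":1,"slide":[6.5,-1.08,0],"yaw":0},{"hand":1,"slide":[7.0,-1.17,0],"yaw":0}]'
python3 - <<'E'
from meas import *
i=capture('side');cv2.imwrite('pics/s7.png',i)
h=cv2.cvtColor(i,cv2.COLOR_BGR2HSV)
cv2.imwrite('pics/c7.png',cv2.resize(i[245:345,200:320],(720,600),interpolation=cv2.INTER_CUBIC))
E
```

```text
time_s: 13.92
tcp_pos: [0.5161, 0.2257, 0.1092]
ee_rot: [[-0.164, -0.986, 0.0], [-0.986, 0.164, 0.0], [-0.0, -0.0, -1.0]]
wrist_force: [-1.7, 1.4, 1.1]
gripper_width: 0.008
```

View pics/c7.png

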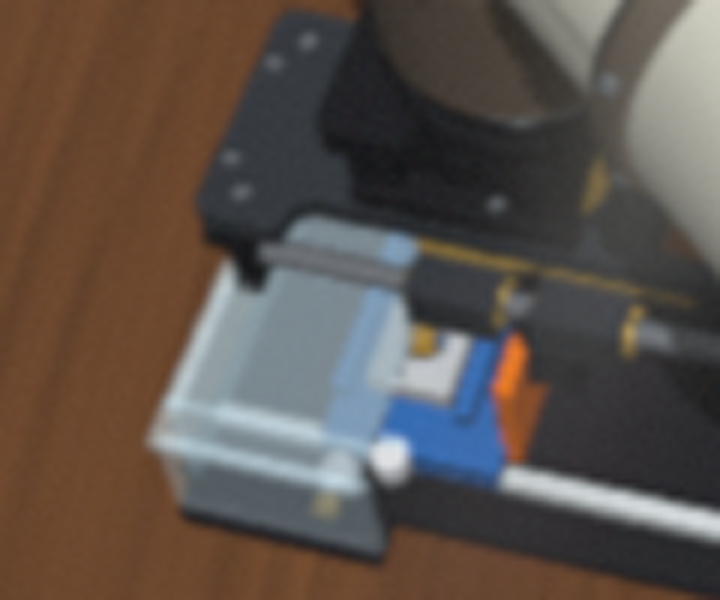

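The slide is moving evenly: the post is at the hood's lip and the spanner is still seated. I'll keep pushing.

```bash
python3 -m inch '[{"hand":1,"slide":[0.4,-0.07,0],"yaw":0},{"hand":1,"slide":[0.8,-0.13,0],"yaw":0},{"hand":1,"slide":[1.2,-0.2,0],"yaw":0},{"hand":1,"slide":[1.6,-0.27,0],"yaw":0},{"hand":1,"slide":[2.0,-0.33,0],"yaw":0},{"hand":1,"slide":[2.3,-0.38,0],"yaw":0}]'
python3 -m inch '[{"hand":1,"slide":[0.3,-0.05,0],"yaw":0},{"hand":1,"slide":[0.6,-0.1,0],"yaw":0}]'
python3 -m inch '[{"hand":1,"slide":[0.3,-0.05,0],"yaw":0},{"hand":1,"slide":[0.5,-0.08,0],"yaw":0}]'
python3 -m inch '[{"hand":1,"slide":[0.3,-0.05,0],"yaw":0},{"hand":1,"slide":[0.3,-0.05,0],"yaw":0}]'
python3 - <<'E'
from meas import *
i=capture('side');cv2.imwrite('pics/s8.png',i)
for f in('side0','s7','s8'):
    i=cv2.imread(f'pics/{f}.png');m=cv2.inRange(cv2.cvtColor(i,cv2.COLOR_BGR2HSV),(5,190,120),(14,255,255));m[:270]=0;m[345:]=0;m[:,:220]=0;m[:,345:]=0
    p=np.argwhere(m)[:,::-1];q=p[p[:,1]<=np.percentile(p[:,1],100)].mean(0);print(f,len(p),q.round(1),onz('side',*q,.052).round(4))
E
```

```text
time_s: 14.72
tcp_pos: [0.539, 0.2219, 0.1092]
ee_rot: [[-0.164, -0.986, 0.0], [-0.986, 0.164, -0.0], [0.0, -0.0, -1.0]]
wrist_force: [-1.1, 1.2, -0.1]
gripper_width: 0.003
time_s: 14.98
tcp_pos: [0.5404, 0.2215, 0.1092]
ee_rot: [[-0.166, -0.986, -0.01], [-0.986, 0.166, -0.001], [0.003, 0.009, -1.0]]
wrist_force: [-25.2, 12.3, 16.7]
gripper_width: 0.003
time_s: 15.22
tcp_pos: [0.541, 0.2214, 0.1092]
ee_rot: [[-0.166, -0.986, -0.018], [-0.986, 0.166, -0.002], [0.005, 0.018, -1.0]]
wrist_force: [-38.0, 18.7, 23.5]
gripper_width: 0.005
time_s: 15.48
tcp_pos: [0.5414, 0.2214, 0.1093]
ee_rot: [[-0.166, -0.986, -0.023], [-0.986, 0.166, -0.003], [0.007, 0.022, -1.0]]
wrist_force: [-43.5, 21.0, 26.9]
gripper_width: 0.004
side0 101 [305.1 309.4] [0.4936 0.2404 0.052 ]
s7 23 [284.8 307. ] [0.5324 0.2382 0.052 ]
s8 44 [273.1 307.4] [0.5543 0.2406 0.052 ]
```

The force rose sharply, so the slide is either at its stop or blocked. I'll back off and look.

```bash
python3 -m inch '[{"hand":1,"slide":[-1.5,0.25,0],"yaw":0},{"hand":1,"slide":[-4,0.66,0],"yaw":0},{"hand":1,"slide":[-9,1.5,0],"yaw":0},{"hand":1,"slide":[-12,2,4],"yaw":0},{"hand":1,"slide":[-15,2,9],"yaw":0},{"hand":1,"slide":[-18,-3,14],"yaw":0},{"hand":1,"slide":[-20,-9,14],"yaw":0},{"hand":1,"slide":[-20,-15,14],"yaw":0},{"hand":1,"slide":[-20,-18,14],"yaw":0},{"hand":1,"slide":[-20,-18,14],"yaw":0}]'
python3 - <<'E'
from meas import *
s=capture('side');t=capture('top')
cv2.imwrite('pics/s9.png',s);cv2.imwrite('pics/t9.png',t)
a=cv2.resize(t[130:235,160:280],(720,630),interpolation=cv2.INTER_CUBIC);b=cv2.resize(s[240:345,210:330],(720,630),interpolation=cv2.INTER_CUBIC)
cv2.imwrite('pics/c9.png',cv2.resize(np.hstack([a,b]),None,fx=.55,fy=.55))
E
```

```text
time_s: 16.77
tcp_pos: [0.3527, 0.0374, 0.2496]
ee_rot: [[-0.169, -0.986, 0.002], [-0.986, 0.169, 0.0], [-0.001, -0.002, -1.0]]
wrist_force: [0.2, 0.4, 0.3]
gripper_width: 0.009
```

View pics/c9.png

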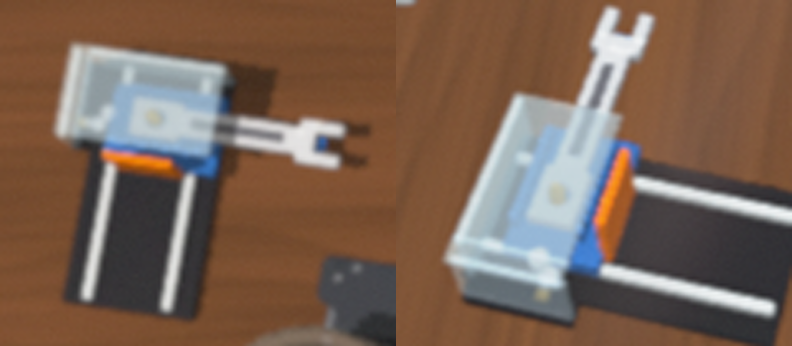

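```bash
python3 - <<'E'
from h import *
u=np.array([.9865,-.164]);
T=lambda x,y,z:onz('top',160+x/3.3,130+y/3.3,z)[:2]
S=lambda x,y,z:onz('side',210+(x-396)/3.3,240+y/3.3,z)[:2]
a,b=T(66,301,.008),T(195,318,.008)
print('base width',np.linalg.norm(a-b),'dir',(a-b)/np.linalg.norm(a-b))
edge=((a+b)/2)@u
print('top post x dock',T(154,118,.046)@u-edge-.115,'roof front x',(T(67,137,.054))@u-edge-.115)
print('side post moved',(S(560,193,.046)-onz('side',287,302.3,.046)[:2]),'top moved',T(154,118,.046)-onz('top',201,188.2,.046)[:2])
for f,n in(('side0','side'),('s9','side'),('top0','top'),('t9','top')):
    i=cv2.imread(f'pics/{f}.png');m=cv2.inRange(cv2.cvtColor(i,cv2.COLOR_BGR2HSV),(4,170,110),(15,255,255))
    if n=='side': m[:270]=0;m[345:]=0;m[:,:220]=0;m[:,345:]=0
    else: m[:150]=0;m[230:]=0;m[:,:170]=0;m[:,270:]=0
    q=np.argwhere(m)[:,::-1].mean(0);w=onz(n,*q,.055)[:2];print(f,m.astype(bool).sum(),q,w,'dock x (top edge ref)',w@u-edge-.115)
# before image base edge: same dock. Roof front edge vs tab in side view
print('side: roof front mid',S(597,193,.054)@u,'near roof corners',S(618,118,.054)@u,S(568,265,.054)@u,'tab top ends',S(630,150,.06)@u,S(600,215,.06)@u)
E
```

```text
base width 0.09774453765963677 dir [0.14577153 0.98931828]
top post x dock 0.025592344071438552 roof front x 0.0006623386422745375
side post moved [ 0.05405929 -0.00418862] top moved [ 0.05526859 -0.01278683]
side0 149 [305.02684564 308.81208054] [0.49348232 0.24068289] dock x (top edge ref) -0.06682116472979106
s9 167 [276.1257485  302.39520958] [0.54975058 0.23150452] dock x (top edge ref) -0.009807275188692802
top0 64 [198.90625 203.28125] [0.48876341 0.22427833] dock x (top edge ref) -0.06878602220551307
t9 81 [203.2962963  179.86419753] [0.54550888 0.21478344] dock x (top edge ref) -0.011249461470353064
side: roof front mid 0.5169519561926624 near roof corners 0.5207910156369369 0.5183716705607151 tab top ends 0.5054000964065807 0.5091846518150551
```

```bash
python3 - <<'E'
from h import *
from station import finish_job
a,b=cv2.imread('pics/side0.png'),cv2.imread('pics/s9.png')
for n,(x0,y0,x1,y1) in dict(mug=(200,132,250,190),bell=(335,185,376,222),tin=(172,210,222,246)).items():
    g,h=[cv2.cvtColor(i,cv2.COLOR_BGR2GRAY)[y0:y1,x0:x1].astype(np.float32) for i in(a,b)]
    print(n,cv2.phaseCorrelate(g,h)[0],np.abs(g-h).mean())
s=sense();print(s['time_s'],s['wrist_force']);
E
```

```text
mug (0.01576846454432257, 0.06350689419648248) 1.5586207
bell (0.6147966936633757, -0.11425647759418212) 33.088993
tin (0.004767828703794663, 0.03411629775549585) 1.5383333
16.875 [ 0.52170782 -0.17406222  1.19088136]
```

```bash
python3 -m inch '[{"hand":1,"slide":[5,8,10],"yaw":0},{"hand":1,"slide":[5,12,20],"yaw":0},{"hand":1,"slide":[5,18,22],"yaw":0},{"hand":1,"slide":[5,24,22],"yaw":0},{"hand":1,"slide":[5,24,22],"yaw":0},{"hand":1,"slide":[5,24,22],"yaw":0}]'
python3 - <<'E'
from h import *
b=capture('top');cv2.imwrite('pics/tA.png',b);s=capture('side')
cv2.imwrite('pics/f.png',np.vstack([cv2.resize(b,(480,300)),cv2.resize(s,(480,300))]))
E
```

```text
time_s: 17.62
tcp_pos: [0.403, 0.2838, 0.4703]
ee_rot: [[-0.161, -0.987, 0.002], [-0.987, 0.161, 0.001], [-0.002, -0.001, -1.0]]
wrist_force: [1.4, -0.2, -0.8]
gripper_width: 0.002
```

View pics/f.png

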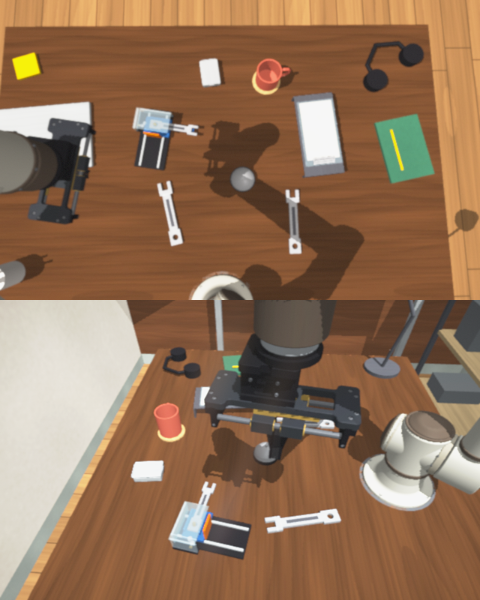

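The bell is at (243,179)×1.33 = (324,239), the same place as the (323,238) at the start. The mug and tin are unmoved, the slide is in with the spanner on it, and the arm is clear, so I'm handing in.

```bash
python3 -c "
from station import finish_job
print(finish_job())"
```

```text
the job is handed in; nothing more can be done
None
```

The spanner is hung on the brass post, flat in the channel with its jaw out along the tongue. The slide is pushed in under the hood, and I handed the job in at about 18 s.

I pulled the spanner out from under the riser by its ring end, took a new grip on the shank, and lowered the hole over the post. I then pushed the orange tab with closed fingers and moved the arm clear.

**Last checks:**
- **Slide home:** the post measures about 26 to 29 mm along the dock's x, where 30 mm is fully home. I did not see or hear the click itself. I take the slide as home from that position and from the hard stop I pushed into.
- **Spanner:** it is on the post under the roof, with its shank lying along the tongue.
- **Bystanders:** the mug and tin have not shifted in the side view (less than 0.1 pixel). For the bell, that comparison showed a large difference because the arm was blocking the view. In the final top view it is within about a pixel of where it started.

**Over-push:** I pushed on after the slide had reached its stop. That raised the wrist force to about 55 N for a moment, with the closed fingers bearing on the tab. This is below the 120 N wrist limit. It is over the 40 N limit for the arm or gripper body, but as far as I could see only the fingers were touching.

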